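# Hang the vent door on the filter housing

## Robot

A 6-joint arm with a two-finger parallel gripper is mounted at the origin on the work surface. World frame = base frame: x ahead of the robot, y to its left, z up, the work surface at z = 0. Lengths are in m, angles in rad, forces in N, time in s.
With the tool pointing down it reaches from about 0.3 to 0.875 m from the base axis. Payload 6.4 kg.
Tool frame: the origin (TCP) lies midway between the tips of the shut fingers; the grasp point (between the pads) lies 19 mm behind it; x points along the fingers, z is the direction in which the jaws open and shut, and the axes are right-handed (so a half turn about x gives the same grasp; the last joint's range is limited). The gripper opens to 88 mm and grips with 3 to 60 N. Pads are 18 mm wide; open, the fingers measure 123 mm over their backs; the gripper's body (75 mm by 187 mm) begins 45 mm behind the grasp point.
Start: joints at [-1.412, 0.181, 1.607, -0, 1.354, -0.206], TCP at [0.205, -0.537, 0.239] pointing down, gripper open.
Joint ranges: [-2.99, 2.99], [-0.89, 2.07], [0.3, 2.58], [-1.14, 4.28], [0, 2.63], [-3.12, 3.12]. Speed limits (rad/s): [2.57, 2.57, 3.01, 3.14, 3.14, 3.14].

## Interface

Orientations are given as a unit quaternion [x, y, z, w].
In Python, from plant import readout, optics, bot gives the robot as it stands.
- The arm moves only by the tool send_rows, never from a script. Its argument "moves" is a list of rows, each a list of 4 numbers: the shift along the tool's x, y, z in m, then the turn about the tool's x in rad. A call has exactly 8 rows; each row is the pose to reach, as a shift and turn from the pose commanded when the call began, along the tool's axes at that moment; what a row does not reach only later rows make up. A row lasts 1/8 s, in which the tool goes at most 62.5 mm and 10.7 degrees, less where a joint would pass 70% of its speed; a pose out of reach is approached as far as the arm can. A call with a gripper value outside its range is refused whole. "claw" is the closure, from 0 (fully open) to 1 (shut), set as the call begins (left out, the last holds). The fingers move at their own pace and stop on an object; "newtons" is the grip in N (left out, the last holds). Time passes only in rows, so rows that repeat a pose let the fingers close, or fill a call up. It gives the time, the measured TCP pose, the force and the opening at its end, in the units of the state.
- readout.sense(): the state, without advancing time (a new reading comes with each control period).
- optics.get_image(name): name is "side" or "top" or "wrist"; returns a dict with "color" (420x560x3 uint8, red, green, blue), "z_map" (420x560 float32, m along the optical axis (not along the pixel's ray), 0 where there is no reading), "vertical_fov" (degrees; the focal length in pixels is half the picture's height over the tangent of half this angle, whatever the lens; pixels are square), "cx", "cy" (the principal point, pixels), "R" (3x3) and "t" (3): a world point X has camera coordinates R X + t. Camera axes: x right, y down, z forward; pixel columns grow to the right and rows downward; lengths in m; the calibration is good to about 2 mm. A picture is of the moment at which its call begins.
- bot.finish_job(): hands the job in, once; it reports no verdict.
The state is a dict: "t": time; "qpos": joint angles; "joint_velocities": joint speeds; "effort": joint torques, N m; "position": TCP position; "eef_rot": TCP orientation; "wrist_force": force on the tool from outside, world axes, zero at the start; "ft_torque": the same for the moment, N m; "finger_gap": finger opening in m.
Only numpy, scipy, OpenCV 4.12 (cv2) and the standard library are available. Lean on these libraries where they do the work, as an engineer would, in place of code of your own. Each camera call takes 0.05 s, during which the arm holds its last target.

## Task

Hang the vent door (brown board with the perforated steel window and green straps) on the green filter housing: lift it out of its stand and lower it gently, without dropping it, so that both hinge knuckles go fully home on the two upright hinge pins at once, then let go. It may stay standing open. Leave the plain pale door standing in its stand.

Things in the scene. Friction and masses are not known exactly. Their poses are not given: they have to be found in the camera images.
- vent_door: Door to hang: brown board 160 wide (y), 220 high (z), 18 thick (x) mm, 0.3-0.55 kg, perforated steel window, green straps. Origin: centre of its underside. It stands upright in a stand's slot, walls up to 40 mm above the table; lift it straight up. Top 60 mm of both faces are bare: grip there across the thickness, mid-width. Two knuckles stand off its +y edge, one above the other.
- knuckle (a point): Lower knuckle of the vent door: centre of its underside, 105 mm along the door's +y from its middle, 20 mm above the board's underside, in its mid-plane. Each knuckle is an upright green ring: bore 26, outside 37, height 20 mm, open at both ends. The upper one is 120 mm straight above.
- hinge_pin (a point): Foot (collar top, 50 mm above the table) of the lower pin, where the lower knuckle rests when home. Brass pin 28 mm tall: 21 mm thick for 6 mm, then tapering to 5 mm at the tip. An equal pin is 120 mm above, on a bracket 8 mm thick, so bring the knuckles in sideways with the door 30 to 85 mm above home height, then lower. Axes as the housing's.
- housing: Fixed green filter box carrying the pins, 240 mm high. Origin: on the pins' axis, at the table. In its axes it spans x -25 to 220, y 36 to 236 mm; its open front looks to -y, where all is free. A door whose +y lies along the housing's +y stands straight out from the front (open at 90 degrees). Home, the door's underside is 30 mm above the table.
- plain_door: Wrong door, leave it alone: same size and knuckles, but pale plywood with no window and bare steel straps, upright in its own stand like the other. Origin: centre of its underside; y along its width, x through its thickness.
Things that resemble listed ones, but are neither listed nor needed, are in the scene too. Leave any pink look-alike of the vent_door alone.

How it is judged:
By the outcome, as a careful person would: the job done as asked, in the order asked, and still so for the second after the job is handed in, with the robot touching nothing.
It also fails if it takes over 38 s, if anything falls off the work surface, if the arm or the gripper's body presses on something with over 40 N, if the wrist force passes 120 N, or if a joint passes its speed limit or range.

## Working session

There is one attempt and no reset: what is moved stays moved. The work goes in short steps, Python scripts to look and compute and a tool call to move; the robot and the scene stay as the last step left them, time stands still between calls to the robot, and variables do not carry over. Pictures are saved under pics/ and viewed, and the job is handed in when it is done.

Besides the shell and the picture viewer there is one more tool, called after "Call:" as name([rows], argument=value, ...), one row to a line, values as JSON. send_rows: Moves the arm, as the interface text tells. Its arguments: {"type":"object","properties":{"moves":{"type":"array","items":{"type":"array","items":{"type":"number"}}},"claw":{"type":"number"},"newtons":{"type":"number"}},"required":["moves"]}

```bash
ls; mkdir -p pics; python3 - <<'E'
from plant import readout, optics, bot
import cv2, numpy as np, pickle
print(readout.sense())
for n in ["side","top","wrist"]:
    d=optics.get_image(n)
    cv2.imwrite(f"pics/a_{n}.png",d["color"][:,:,::-1])
    pickle.dump(d,open(f"pics/a_{n}.pkl","wb"))
    print(n,d["vertical_fov"],d["cx"],d["cy"],d["R"],d["t"],(d["z_map"]>0).mean())
E
```

```text
pics
{'t': 0.0, 'qpos': array([-1.41231692e+00,  1.81530803e-01,  1.60795732e+00, -2.98700871e-05,
        1.35380052e+00, -2.06295888e-01]), 'joint_velocities': array([ 0.00076045, -0.00094806,  0.00055596,  0.00078651,  0.00179324,
        0.00212935]), 'effort': array([-5.01914801e-04, -4.33874309e+01, -3.41850042e+01,  7.02312961e-02,
        3.83788277e-02, -1.47411565e-04]), 'position': array([ 0.20505185, -0.53664296,  0.23784039]), 'eef_rot': array([ 0.40144252,  0.58281807, -0.40058873,  0.58197566]), 'wrist_force': array([ 0.11686885,  0.33282108, -0.12051016]), 'ft_torque': array([-0.01164495, -0.00265199,  0.04676553]), 'finger_gap': 0.08830841924123775}
side 47.99699538284011 282.7586001457068 204.988054219923 [[-0.74011628 -0.67217979  0.02005539]
 [-0.40082227  0.41699377 -0.81575591]
 [ 0.53997167 -0.61179288 -0.5780485 ]] [0.34941884 0.26229376 0.92050827] 0.9961479591836735
top 51.21456465551909 281.1200604601602 209.41525398272978 [[-0.01447774 -0.9997318  -0.01807534]
 [-0.98961335  0.01691227 -0.14275642]
 [ 0.14302383  0.0158208  -0.98959279]] [0.00645035 0.48688023 1.09216887] 0.9961904761904762
wrist 66.72068387655672 276.88431157176893 202.57754452718322 [[ 0.35633256 -0.93435678 -0.00212347]
 [-0.8951694  -0.34203732  0.285801  ]
 [-0.26776641 -0.09993933 -0.95828664]] [-0.57355197 -0.0409704   0.390701  ] 0.9959268707482993
```

View pics/a_side.png

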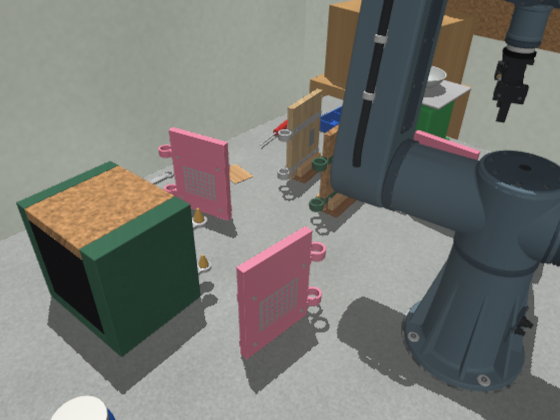

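View pics/a_top.png

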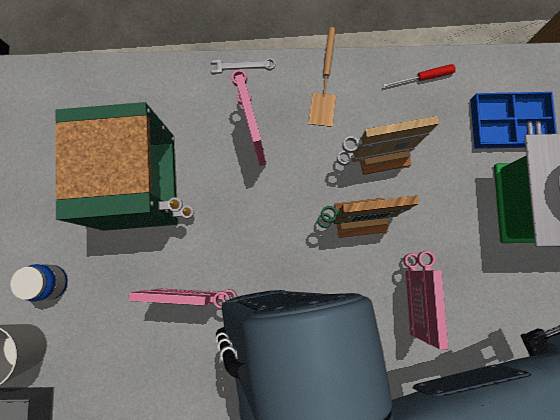

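View pics/a_wrist.png

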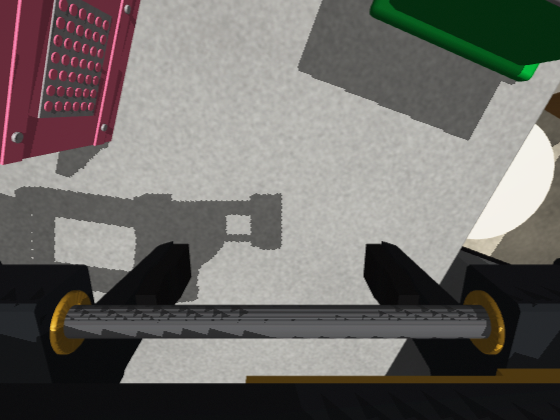

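The side view shows the housing at (110,255), its pins at (198,215) and (203,262), and a brown door partly hidden behind the arm at about (325,170). In the top view, the candidates are:
- **Brown door:** (375,210), with green knuckles at (328,213). It fits the vent door by its colour and green knuckles.
- **Pale door:** (395,135), with steel knuckles. This is the plain door.
- **Pink look-alikes:** (250,120), (180,297) and (425,300).
- **Housing and pins:** the housing is at (110,165), with pins at (175,203) and (187,212).

Next I'll confirm the vent door in an enlarged crop and measure it.

```bash
cat > h.py <<'E'
import numpy as np, cv2, pickle
def foc(d): return d["color"].shape[0]/2/np.tan(np.radians(d["vertical_fov"])/2)
def cloud(d):
    f=foc(d);z=d["z_map"].astype(float);v,u=np.mgrid[:z.shape[0],:z.shape[1]]
    P=np.stack([(u-d["cx"])/f*z,(v-d["cy"])/f*z,z],-1)
    return (P-d["t"])@d["R"]
def proj(d,X):
    c=np.atleast_2d(X)@d["R"].T+d["t"];f=foc(d)
    return np.c_[c[:,0]/c[:,2]*f+d["cx"],c[:,1]/c[:,2]*f+d["cy"]]
def ray_plane(d,uv,z):
    f=foc(d);uv=np.atleast_2d(uv)
    r=np.c_[(uv[:,0]-d["cx"])/f,(uv[:,1]-d["cy"])/f,np.ones(len(uv))]@d["R"]
    c=-d["R"].T@d["t"]
    return c+r*((z-c[2])/r[:,2])[:,None]
E
python3 - <<'E'
from h import *
d=pickle.load(open("pics/a_top.pkl","rb"));s=pickle.load(open("pics/a_side.pkl","rb"))
im=d["color"][:,:,::-1]
a=cv2.resize(im[180:260,300:430],None,fx=5,fy=5,interpolation=cv2.INTER_NEAREST)
b=cv2.resize(im[180:240,150:215],None,fx=6,fy=6,interpolation=cv2.INTER_NEAREST)
cv2.imwrite("pics/b1.png",a);cv2.imwrite("pics/b2.png",b)
c=cv2.resize(s["color"][100:225,250:400,::-1],None,fx=5,fy=4.6,interpolation=cv2.INTER_NEAREST);cv2.imwrite("pics/b3.png",c)
P=cloud(d)
hsv=cv2.cvtColor(d["color"],cv2.COLOR_RGB2HSV)
for uv in [(417,200),(345,205),(400,203),(327,212),(437,122),(188,212),(175,203),(60,112),(147,107),(250,120),(180,295),(425,280),(280,60)]:
    print(uv,P[uv[1],uv[0]].round(3),hsv[uv[1],uv[0]])
# top edges
def top(x0,x1,y0,y1,zlo,zhi):
    m=(P[...,0]>x0)&(P[...,0]<x1)&(P[...,1]>y0)&(P[...,1]<y1)&(P[...,2]>zlo)&(P[...,2]<zhi)
    return P[m]
E
```

```text
(417, 200) [ 0.474 -0.292  0.232] [ 15 156 159]
(345, 205) [ 0.466 -0.14   0.229] [ 14 137 156]
(400, 203) [ 0.468 -0.256  0.231] [ 15 140 164]
(327, 212) [ 0.482 -0.122  0.005] [ 10  11 145]
(437, 122) [ 0.644 -0.345  0.232] [ 17 112 180]
(188, 212) [0.479 0.231 0.069] [ 16 171  97]
(175, 203) [0.483 0.232 0.191] [ 19 154 114]
(60, 112) [0.681 0.476 0.241] [ 76 113  86]
(147, 107) [0.69  0.287 0.236] [ 76 188  23]
(250, 120) [0.661 0.062 0.221] [171  93 201]
(180, 295) [0.283 0.21  0.221] [173 111 181]
(425, 280) [ 0.305 -0.32   0.161] [175 108  78]
(280, 60) [ 0.912 -0.004  0.003] [ 23   8 134]
```

View pics/b1.png

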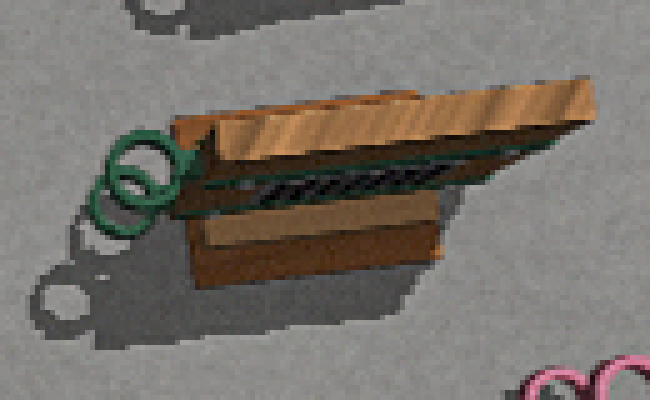

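View pics/b2.png

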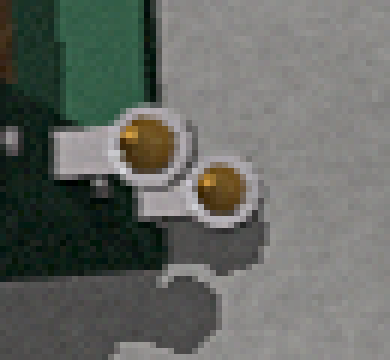

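View pics/b3.png

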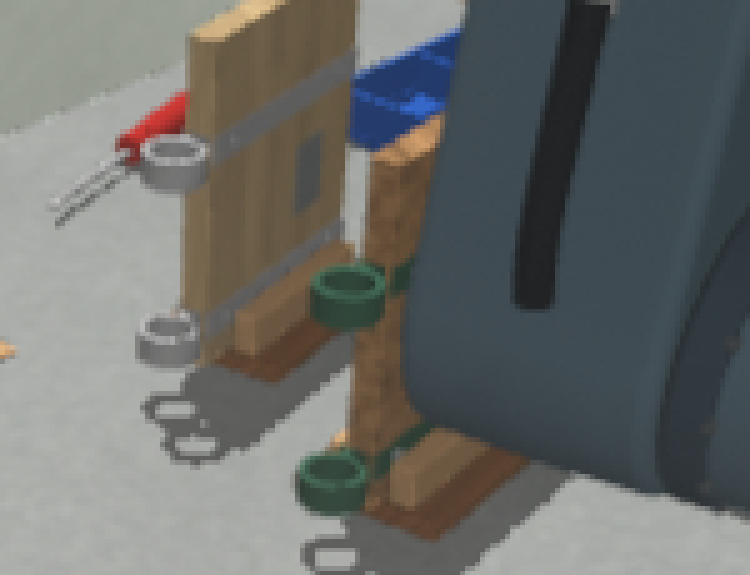

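The crops confirm it: in the top view the brown door at (375,210) has green straps and rings plus a dark perforated window, while the pale one has steel straps. The pins are brass on white collars. Now the precise positions.

```bash
python3 - <<'E'
from h import *
d=pickle.load(open("pics/a_top.pkl","rb"));s=pickle.load(open("pics/a_side.pkl","rb"))
P=cloud(d);hsv=cv2.cvtColor(d["color"],cv2.COLOR_RGB2HSV)
def box(x0,x1,y0,y1,zlo,zhi): return (P[...,0]>x0)&(P[...,0]<x1)&(P[...,1]>y0)&(P[...,1]<y1)&(P[...,2]>zlo)&(P[...,2]<zhi)
for nm,b in [("vent",(.42,.52,-.34,-.10,.222,.24)),("plain",(.52,.70,-.38,-.1,.222,.24)),("pinkfar",(.5,.8,0,.15,.212,.24)),("pinknear",(.2,.35,.05,.35,.212,.24)),("pinkR",(.15,.45,-.5,-.2,.212,.24))]:
    m=box(*b);Q=P[m]
    if len(Q)<5: print(nm,len(Q));continue
    # top rim by minAreaRect of pixels re-cast on mean height
    z=np.median(Q[:,2])
    r=cv2.minAreaRect((Q[:,:2]*1000).astype(np.float32))
    print(nm,len(Q),"z",z.round(4),Q[:,2].std().round(4),"c",np.round(r[0],1),"size",np.round(r[1],1),"ang",r[2])
# vent brightness mask top face
a=hsv; m=(a[...,0]>10)&(a[...,0]<22)&(a[...,2]>120)&(a[...,1]>90)
sub=np.zeros_like(m);sub[185:220,335:425]=1;m&=sub
uv=np.argwhere(m)[:,::-1]
X=ray_plane(d,uv,0.231);r=cv2.minAreaRect((X[:,:2]*1000).astype(np.float32));print("venttopcolour",len(uv),r, X[:,1].min(),X[:,1].max())
# green rings
m=(a[...,0]>60)&(a[...,0]<90)&(a[...,1]>90)
sub=np.zeros_like(m);sub[200:235,312:340]=1;m&=sub
uv=np.argwhere(m)[:,::-1];print(len(uv))
print("ring heights",np.percentile(P[m][:,2],[5,50,95]))
# housing top
m=box(.4,.75,.22,.55,.23,.25);Q=P[m];r=cv2.minAreaRect((Q[:,:2]*1000).astype(np.float32));print("housing",np.median(Q[:,2]),r)
c=cv2.boxPoints(r);print(c)
# collars/pins
white=(a[...,1]<40)&(a[...,2]>120);
m=(a[...,0]>12)&(a[...,0]<25)&(a[...,1]>110);sub=np.zeros_like(m);sub[195:222,165:197]=1;m&=sub
n,l,st,ce=cv2.connectedComponentsWithStats(m.astype(np.uint8))
for i in range(1,n):
    if st[i,4]>10: print("pin",st[i],ce[i],P[l==i].mean(0).round(4),[ray_plane(d,ce[i],z)[0].round(4) for z in (.06,.18,.065,.185)])
E
```

```text
vent 682 z 0.2329 0.0022 c [ 467.  -215.5] size [ 18.7 159.8] ang 5.669896125793457
plain 690 z 0.2326 0.0028 c [ 636.2 -269.2] size [ 20.  160.5] ang 9.760780334472656
pinkfar 566 z 0.2206 0.0018 c [690.8  66.7] size [162.2  18. ] ang 14.813902854919434
pinknear 687 z 0.2213 0.0019 c [276.  237.7] size [161.4  18.3] ang 86.03962707519531
pinkR 796 z 0.2209 0.0024 c [ 246.9 -329.2] size [160.1  19.7] ang 1.0046354532241821
venttopcolour 673 ((468.53857421875, -206.8734130859375), (20.689821243286133, 175.3997802734375), 5.936098575592041) -0.29428022039035234 -0.11873214861861027
181
ring heights [0.04952709 0.17061968 0.17579646]
housing 0.24100438608507502 ((572.4965209960938, 378.8634948730469), (245.97865295410156, 203.68783569335938), 3.504734992980957)
[[443.51138 472.99847]
 [455.96304 269.6916 ]
 [701.4817  284.72852]
 [689.03    488.0354 ]]
pin [170 200   9   8  59] [174.05084746 203.50847458] [0.4823 0.2354 0.1874] [array([0.503 , 0.2692, 0.06  ]), array([0.4835, 0.2374, 0.18  ]), array([0.5022, 0.2678, 0.065 ]), array([0.4827, 0.2361, 0.185 ])]
pin [183 208   8   7  44] [186.22727273 211.        ] [0.4822 0.236  0.0679] [array([0.4834, 0.2379, 0.06  ]), array([0.466 , 0.2096, 0.18  ]), array([0.4826, 0.2367, 0.065 ]), array([0.4653, 0.2084, 0.185 ])]
```

```bash
cat > go.py <<'E'
import sys; from h import *; from plant import readout
from scipy.spatial.transform import Rotation as Ro
def plan(target,yaw_deg):
    s=readout.sense();R=Ro.from_quat(s["eef_rot"]).as_matrix()
    print("t",s["t"],"pos",s["position"].round(4),"gap",round(s["finger_gap"],4),"F",s["wrist_force"].round(2))
    print("R cols x",R[:,0].round(4),"y",R[:,1].round(4),"z",R[:,2].round(4))
    zy=np.degrees(np.arctan2(R[1,2],R[0,2]));dy=(yaw_deg-zy+90)%180-90
    # world yaw +dy = turn about tool x (down) of -dy
    print("jaw yaw",zy.round(2),"turn about tool x rad",np.radians(-dy).round(4),"shift tool",(R.T@(np.array(target)-s["position"])).round(4))
E
python3 - <<'E'
from go import *
plan([.467,-.2155,.29],5.67)
E
```

```text
t 0.15 pos [ 0.2051 -0.5368  0.238 ] gap 0.0881 F [-0.89  0.59 -0.77]
R cols x [-2.0e-04  1.3e-03 -1.0e+00] y [9.342e-01 3.567e-01 3.000e-04] z [ 0.3567 -0.9342 -0.0013]
jaw yaw -69.1 turn about tool x rad -1.305 shift tool [-0.0516  0.3593 -0.2068]
```

Call:
send_rows([
  [-0.03,0.0,0.0,0.0],
  [-0.052,0.03,-0.017,-0.1],
  [-0.052,0.08,-0.046,-0.28],
  [-0.052,0.13,-0.075,-0.46],
  [-0.052,0.18,-0.104,-0.64],
  [-0.052,0.23,-0.132,-0.82],
  [-0.052,0.28,-0.161,-1.0],
  [-0.052,0.325,-0.187,-1.17],
], claw=0)

```text
t: 1.15
position: [0.443, -0.2447, 0.2906]
eef_rot: [0.011, 0.707, -0.011, 0.707]
wrist_force: [0.7, -0.4, 0.1]
finger_gap: 0.0881
```

```bash
python3 - <<'E'
from go import *
plan([.467,-.2155,.29],5.67)
E
```

```text
t 1.15 pos [ 0.443  -0.2447  0.2906] gap 0.0881 F [ 0.7  -0.4   0.11]
R cols x [ 0.e+00  1.e-04 -1.e+00] y [2.990e-02 9.996e-01 1.000e-04] z [ 0.9996 -0.0299  0.    ]
jaw yaw -1.71 turn about tool x rad -0.1288 shift tool [0.0006 0.0299 0.0232]
```

Call:
send_rows([
  [0,0.015,0.012,-0.07],
  [0,0.0315,0.024,-0.135],
  [0,0.0315,0.024,-0.135],
  [0,0.0315,0.024,-0.135],
  [0.02,0.0315,0.024,-0.135],
  [0.03,0.0315,0.024,-0.135],
  [0.03,0.0315,0.024,-0.135],
  [0.03,0.0315,0.024,-0.135],
])

```text
t: 2.15
position: [0.4672, -0.2164, 0.2613]
eef_rot: [-0.035, 0.706, 0.035, 0.706]
wrist_force: [0.1, 0.1, 1.2]
finger_gap: 0.0884
```

```bash
python3 - <<'E'
from go import *
from plant import optics
plan([.467,-.2155,.180],5.67)
for n in ["wrist","side"]:
    d=optics.get_image(n);cv2.imwrite(f"pics/c_{n}.png",d["color"][:,:,::-1]);pickle.dump(d,open(f"pics/c_{n}.pkl","wb"))
E
```

```text
t 2.15 pos [ 0.4672 -0.2164  0.2613] gap 0.0884 F [0.13 0.15 1.18]
R cols x [ 5.e-04 -5.e-04 -1.e+00] y [-9.820e-02  9.952e-01 -6.000e-04] z [9.952e-01 9.820e-02 5.000e-04]
jaw yaw 5.64 turn about tool x rad -0.0006 shift tool [ 0.0813  0.001  -0.0002]
```

View pics/c_wrist.png

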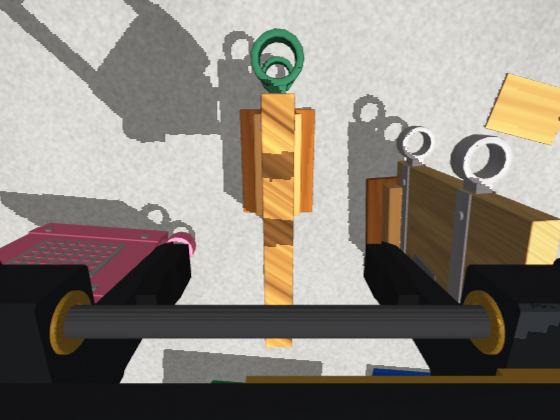

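View pics/c_side.png

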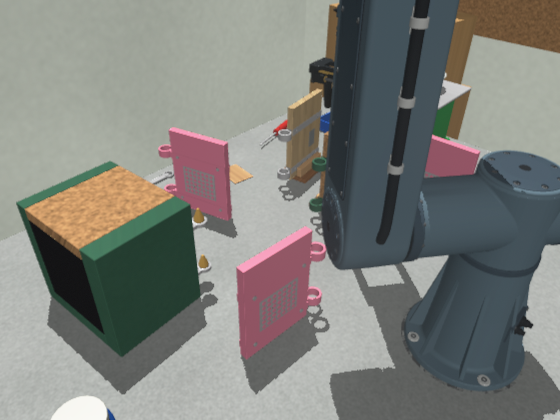

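The wrist view shows the vent door's top edge as a vertical strip at columns 262–295, midway between the finger tips at 190 and 363, with the green knuckles at (278,58). The grasp is lined up, so I'm descending and gripping.

Call:
send_rows([
  [0.02,0.001,0,0],
  [0.045,0.001,0,0],
  [0.065,0.001,0,0],
  [0.076,0.001,0,0],
  [0.081,0.001,0,0],
  [0.081,0.001,0,0],
  [0.081,0.001,0,0],
  [0.081,0.001,0,0],
])

```text
t: 3.25
position: [0.4674, -0.2152, 0.1803]
eef_rot: [-0.035, 0.706, 0.035, 0.707]
wrist_force: [0.7, -0.8, 0.8]
finger_gap: 0.088
```

Call:
send_rows([
  [0,0,0,0],
  [0,0,0,0],
  [0,0,0,0],
  [0,0,0,0],
  [0,0,0,0],
  [0,0,0,0],
  [0,0,0,0],
  [0,0,0,0],
], claw=1, newtons=45)

```text
t: 4.25
position: [0.4671, -0.2149, 0.1797]
eef_rot: [-0.035, 0.706, 0.035, 0.706]
wrist_force: [0.2, 0.1, -0.1]
finger_gap: 0.0176
```

Call:
send_rows([
  [-0.004,0,0,0],
  [-0.012,0,0,0],
  [-0.024,0,0,0],
  [-0.038,0,0,0],
  [-0.052,0,0,0],
  [-0.064,0,0,0],
  [-0.07,0,0,0],
  [-0.073,0,0,0],
])

```text
t: 5.25
position: [0.4671, -0.2149, 0.2531]
eef_rot: [-0.035, 0.706, 0.035, 0.706]
wrist_force: [-0.1, 0.3, -4.4]
finger_gap: 0.0173
```

```bash
python3 - <<'E'
from go import *
from plant import optics
plan([.467,-.2155,.2525],5.67)
for n in ["top","wrist","side"]:
    d=optics.get_image(n);cv2.imwrite(f"pics/e_{n}.png",d["color"][:,:,::-1]);pickle.dump(d,open(f"pics/e_{n}.pkl","wb"))
E
```

```text
t 5.25 pos [ 0.4671 -0.2149  0.2531] gap 0.0173 F [-0.08  0.28 -4.39]
R cols x [ 2.e-04 -1.e-04 -1.e+00] y [-9.880e-02  9.951e-01 -1.000e-04] z [9.951e-01 9.880e-02 2.000e-04]
jaw yaw 5.67 turn about tool x rad 0.0 shift tool [ 0.0006 -0.0006 -0.0002]
```

View pics/e_top.png

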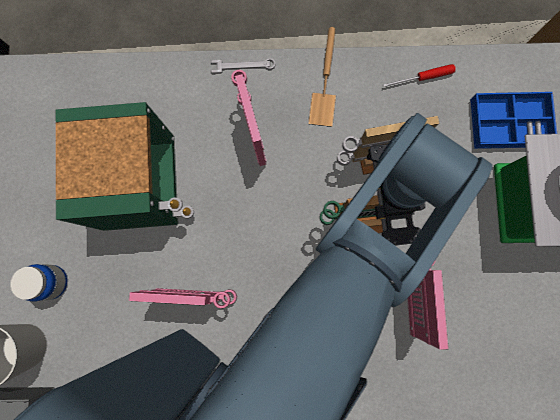

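View pics/e_wrist.png

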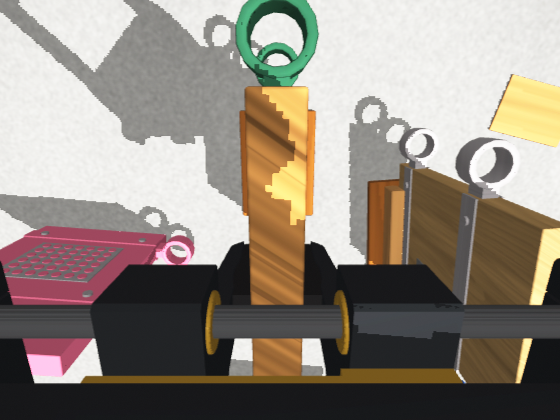

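View pics/e_side.png

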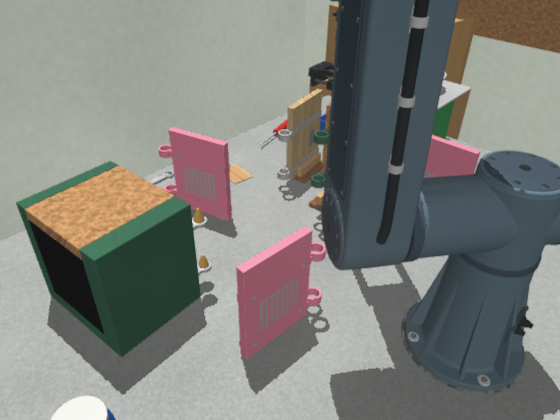

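```bash
python3 - <<'E'
from go import *
for n,roi in [("top",(195,230,312,345)),("wrist",(0,95,225,330))]:
    d=pickle.load(open(f"pics/e_{n}.pkl","rb"));P=cloud(d);a=cv2.cvtColor(d["color"],cv2.COLOR_RGB2HSV)
    m=(a[...,0]>60)&(a[...,0]<95)&(a[...,1]>80);sub=np.zeros_like(m);sub[roi[0]:roi[1],roi[2]:roi[3]]=1;m&=sub
    Q=P[m];print(n,m.sum(),np.percentile(Q[:,2],[2,25,50,75,98]).round(4))
    for lo,hi,z in [(.238,.252,.2455),(.115,.135,.1255)]:
        mm=m&(P[...,2]>lo)&(P[...,2]<hi);uv=np.argwhere(mm)[:,::-1]
        if len(uv)<10: print("few",len(uv));continue
        c,r=cv2.minEnclosingCircle(P[mm][:,:2].astype(np.float32)*1000)
        q=P[mm]; A=np.c_[2*q[:,:2],np.ones(len(q))];sol=np.linalg.lstsq(A,(q[:,:2]**2).sum(1),rcond=None)[0]
        print(" z",q[:,2].mean().round(4),"n",len(q),"encl",np.round(c,1),round(r,1),"fit",sol[:2].round(4),np.sqrt(sol[2]+sol[:2]@sol[:2]).round(4))
    cv2.imwrite(f"pics/f_{n}.png",cv2.resize(d["color"][roi[0]:roi[1],roi[2]:roi[3],::-1],None,fx=5,fy=5,interpolation=0))
E
```

```text
top 228 [0.1183 0.1264 0.2436 0.2462 0.2503]
 z 0.2455 n 128 encl [ 455.6 -114.6] 21.0 fit [ 0.4555 -0.1124] 0.0164
 z 0.1251 n 82 encl [ 455.6 -114.9] 21.5 fit [ 0.4552 -0.1122] 0.0164
wrist 3870 [0.123  0.2396 0.2455 0.2463 0.2476]
 z 0.2455 n 2972 encl [ 455.  -113.6] 19.5 fit [ 0.4548 -0.1128] 0.0154
 z 0.1253 n 453 encl [ 454.8 -111. ] 17.9 fit [ 0.4549 -0.1116] 0.0156
```

View pics/f_wrist.png

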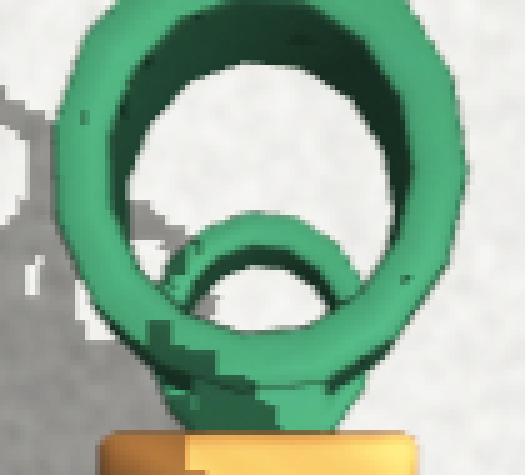

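```bash
python3 - <<'E'
from go import *
d=pickle.load(open("pics/e_side.pkl","rb"));t=pickle.load(open("pics/e_top.pkl","rb"))
o=np.array([.483,.2375,0])
for n,im in [("side",d),("top",t)]:
    I=im["color"][:,:,::-1].copy();I=cv2.resize(I,None,fx=6,fy=6,interpolation=0)
    for z0 in (.05,.17):
        for z,r in ((z0,.0105),(z0+.006,.0105),(z0+.028,.0025)):
            th=np.linspace(0,2*np.pi,25);uv=proj(im,o+np.c_[r*np.cos(th),r*np.sin(th),0*th+z])
            cv2.polylines(I,[((uv+.5)*6).astype(np.int32)],True,(255,255,0),1)
    c=proj(im,o+[0,0,.11])[0]*6; x,y=int(c[0]),int(c[1]);
    cv2.imwrite(f"pics/g_{n}.png",I[y-260:y+260,x-200:x+200])
E
```

```text
(no output)
```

View pics/g_side.png

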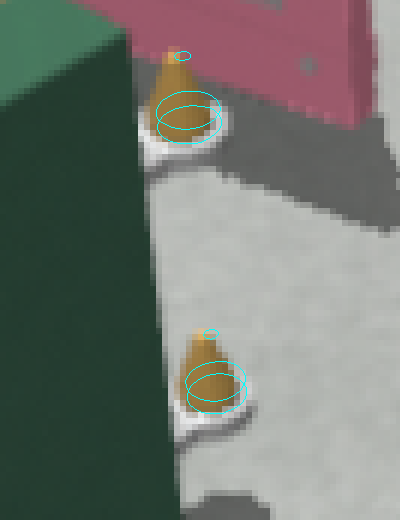

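View pics/g_top.png

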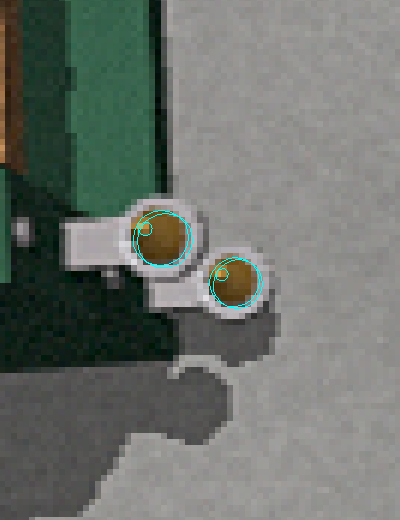

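Call:
send_rows([
  [0,0.01,0.002,0],
  [0,0.035,0.006,0],
  [0,0.07,0.0125,0],
  [0,0.11,0.02,0],
  [0,0.15,0.027,0],
  [0,0.19,0.034,0],
  [0,0.225,0.04,0],
  [0,0.25,0.045,0],
])

```text
t: 6.4
position: [0.4865, 0.0405, 0.2523]
eef_rot: [-0.035, 0.706, 0.036, 0.706]
wrist_force: [0.1, -0.4, -4.6]
finger_gap: 0.0176
```

Call:
send_rows([
  [0,0.015,0.003,0],
  [0,0.035,0.0065,0],
  [0,0.055,0.01,0],
  [0,0.072,0.013,0],
  [0,0.084,0.015,0],
  [0,0.091,0.0165,0],
  [0,0.094,0.0165,0],
  [0,0.094,0.0165,0],
])

```text
t: 7.4
position: [0.4943, 0.1333, 0.2527]
eef_rot: [-0.035, 0.706, 0.035, 0.706]
wrist_force: [-0.5, 0.1, -4.0]
finger_gap: 0.0179
```

```bash
python3 - <<'E'
from go import *
from plant import optics
plan([.4943,.1334,.2525],5.67)
for n in ["top","wrist","side"]:
    d=optics.get_image(n);cv2.imwrite(f"pics/k_{n}.png",d["color"][:,:,::-1]);pickle.dump(d,open(f"pics/k_{n}.pkl","wb"))
d=pickle.load(open("pics/k_top.pkl","rb"));cv2.imwrite("pics/k_topc.png",cv2.resize(d["color"][170:240,140:240,::-1],None,fx=7,fy=7,interpolation=0))
d=pickle.load(open("pics/k_side.pkl","rb"));cv2.imwrite("pics/k_sidec.png",cv2.resize(d["color"][160:290,150:290,::-1],None,fx=4.5,fy=4.5,interpolation=0))
E
```

```text
t 7.4 pos [0.4943 0.1333 0.2527] gap 0.0179 F [-0.49  0.13 -3.96]
R cols x [-1.e-04 -2.e-04 -1.e+00] y [-9.880e-02  9.951e-01 -2.000e-04] z [ 9.951e-01  9.880e-02 -1.000e-04]
jaw yaw 5.67 turn about tool x rad -0.0 shift tool [0.0002 0.0001 0.0001]
```

View pics/k_topc.png

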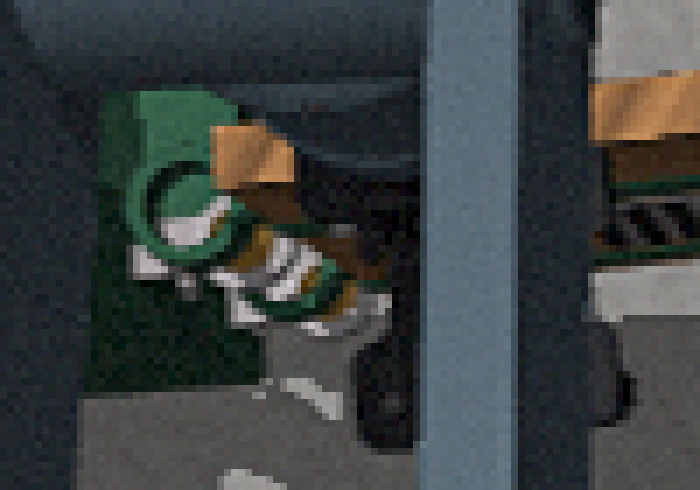

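View pics/k_sidec.png

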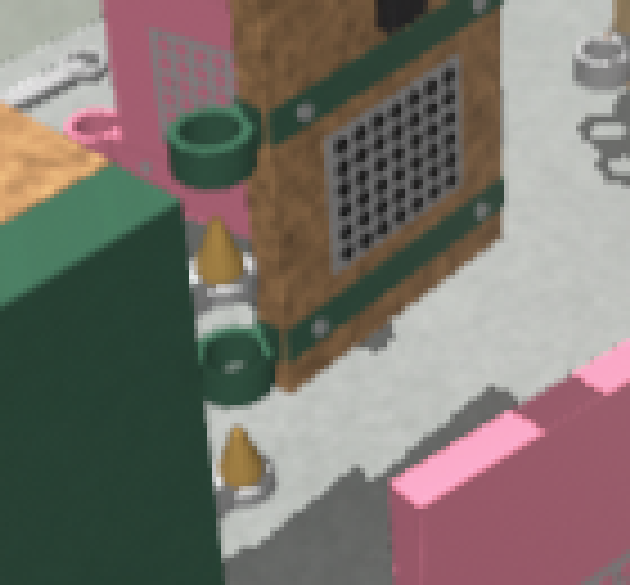

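View pics/k_wrist.png

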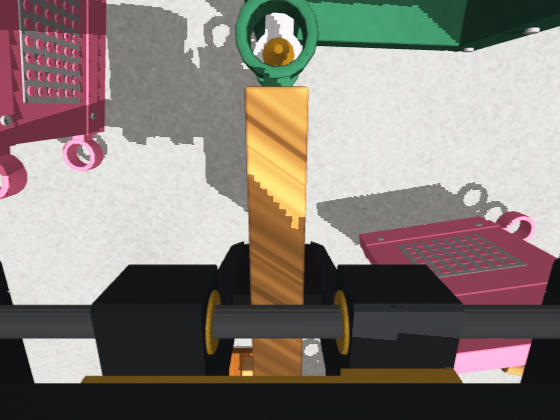

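```bash
python3 - <<'E'
from go import *
o=np.array([.483,.2375,0])
d=pickle.load(open("pics/k_side.pkl","rb"));I=cv2.resize(d["color"][:,:,::-1],None,fx=6,fy=6,interpolation=0)
th=np.linspace(0,2*np.pi,37)
def dr(o,z,r,c):
    uv=proj(d,o+np.c_[r*np.cos(th),r*np.sin(th),0*th+z]);cv2.polylines(I,[((uv+.5)*6).astype(np.int32)],True,c,1)
for z in (.2452,.2252,.1252,.1052): dr(o,z,.0185,(0,255,255))
for z0 in (.05,.17): dr(o,z0+.006,.0105,(255,255,0));dr(o,z0+.028,.0025,(255,255,0))
c=proj(d,o+[0,0,.15])[0]*6;x,y=int(c[0]),int(c[1]);cv2.imwrite("pics/l_side.png",I[y-270:y+320,x-200:x+200])
w=pickle.load(open("pics/k_wrist.pkl","rb"));P=cloud(w);a=cv2.cvtColor(w["color"],cv2.COLOR_RGB2HSV)
m=(a[...,0]>60)&(a[...,0]<95)&(a[...,1]>80);sub=np.zeros_like(m);sub[0:75,225:325]=1
mm=m&sub&(P[...,2]>.242)&(P[...,2]<.249)&(P[...,1]>.18);q=P[mm];A=np.c_[2*q[:,:2],np.ones(len(q))];sol=np.linalg.lstsq(A,(q[:,:2]**2).sum(1),rcond=None)[0]
print("ring",len(q),q[:,2].mean(),sol[:2],"tool-frame predicted",.4943-.0988*.105,.1333+.9951*.105)
b=(a[...,0]>10)&(a[...,0]<28)&(a[...,1]>120)&sub.astype(bool)&(P[...,2]<.2);q=P[b]
print("pin",b.sum(),np.percentile(q[:,2],[2,50,98]).round(4)); 
h=q[q[:,2]>.192];print("tip",len(h),h.mean(0).round(4)); h=q[(q[:,2]>.17)];print(h.mean(0).round(4),h.min(0),h.max(0))
cv2.imwrite("pics/l_w.png",cv2.resize(w["color"][0:90,220:340,::-1],None,fx=6,fy=6,interpolation=0))
E
```

```text
ring 2451 0.2455454077238566 [0.48186871 0.23639763] tool-frame predicted 0.483926 0.23778549999999998
pin 704 [0.1786 0.1886 0.1994]
tip 229 [0.4824 0.2381 0.1961]
[0.4825 0.2383 0.1889] [0.47303023 0.23131084 0.17607668] [0.49243323 0.24879405 0.1999802 ]
```

View pics/l_side.png

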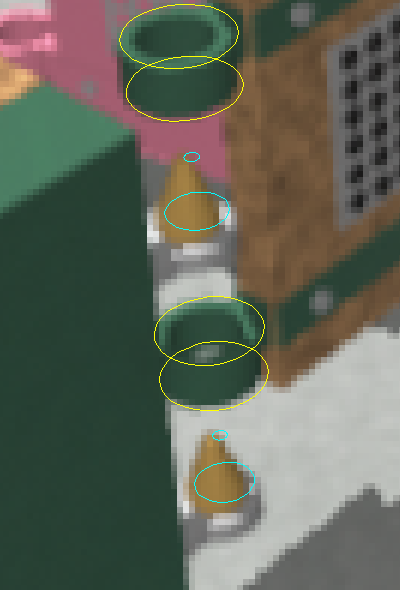

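View pics/l_w.png

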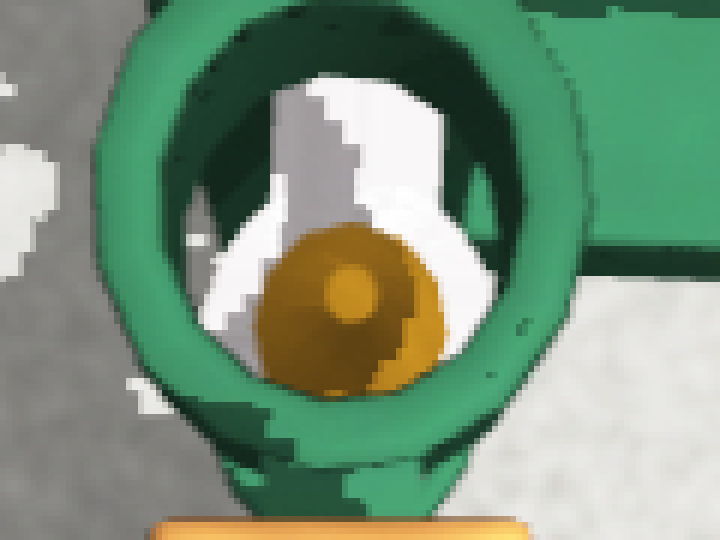

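Call:
send_rows([
  [0,0.001,0.001,0],
  [0.004,0.001,0.001,0],
  [0.01,0.001,0.001,0],
  [0.018,0.001,0.001,0],
  [0.026,0.001,0.001,0],
  [0.033,0.001,0.001,0],
  [0.038,0.001,0.001,0],
  [0.04,0.001,0.001,0],
])

```text
t: 8.55
position: [0.495, 0.1346, 0.2123]
eef_rot: [-0.035, 0.706, 0.035, 0.706]
wrist_force: [-0.3, -0.2, -3.7]
finger_gap: 0.0176
```

```bash
python3 - <<'E'
from go import *
from plant import optics
plan([.495,.1344,.1975],5.67)
for n in ["top","wrist","side"]:
    d=optics.get_image(n);pickle.dump(d,open(f"pics/m_{n}.pkl","wb"))
w=pickle.load(open("pics/m_wrist.pkl","rb"));s=pickle.load(open("pics/m_side.pkl","rb"))
cv2.imwrite("pics/m_w.png",cv2.resize(w["color"][0:90,220:340,::-1],None,fx=6,fy=6,interpolation=0))
cv2.imwrite("pics/m_s.png",cv2.resize(s["color"][180:290,165:255,::-1],None,fx=5,fy=5,interpolation=0))
E
```

```text
t 8.55 pos [0.495  0.1346 0.2123] gap 0.0176 F [-0.28 -0.2  -3.71]
R cols x [-5.e-04  0.e+00 -1.e+00] y [-9.890e-02  9.951e-01  1.000e-04] z [ 9.951e-01  9.890e-02 -5.000e-04]
jaw yaw 5.67 turn about tool x rad 0.0001 shift tool [ 0.0148 -0.0002 -0.    ]
```

View pics/m_w.png

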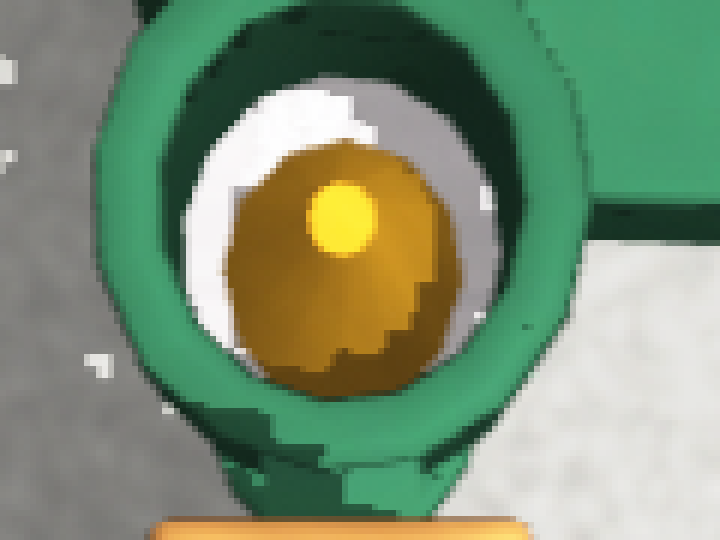

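View pics/m_s.png

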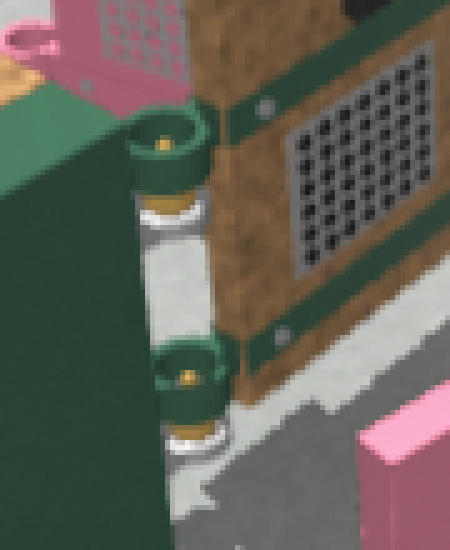

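Both knuckles are threaded over their pins. In the wrist crop the brass tip sits centred in the bore at (342,218), and the side crop shows tips inside both rings at (163,143) and (188,377). There's no contact force, so I'm lowering the last 15 mm slowly.

Call:
send_rows([
  [0.002,0,0,0],
  [0.005,0,0,0],
  [0.008,0,0,0],
  [0.0105,0,0,0],
  [0.0125,0,0,0],
  [0.0135,0,0,0],
  [0.014,0,0,0],
  [0.014,0,0,0],
])

```text
t: 9.7
position: [0.4952, 0.1346, 0.1987]
eef_rot: [-0.035, 0.706, 0.035, 0.706]
wrist_force: [0.7, 0.2, -4.2]
finger_gap: 0.0178
```

```bash
python3 - <<'E'
from go import *
from plant import optics
plan([.495,.1344,.1975],5.67)
w=optics.get_image("wrist");s=optics.get_image("side");P=cloud(w);print(P[20:75,225:235].shape)
a=cv2.cvtColor(w["color"],cv2.COLOR_RGB2HSV);m=(a[...,0]>60)&(a[...,0]<95)&(a[...,1]>80);sub=np.zeros_like(m);sub[0:75,225:315]=1;m&=sub
q=P[m];h=q[:,2];print("ring top z",np.median(h[(h>.17)&(h<.215)]).round(4))
cv2.imwrite("pics/n_s.png",cv2.resize(s["color"][180:290,165:255,::-1],None,fx=5,fy=5,interpolation=0))
E
```

```text
t 9.7 pos [0.4952 0.1346 0.1987] gap 0.0178 F [ 0.68  0.15 -4.23]
R cols x [ 0.  0. -1.] y [-0.0988  0.9951  0.    ] z [0.9951 0.0988 0.    ]
jaw yaw 5.67 turn about tool x rad 0.0 shift tool [ 0.0012 -0.0001 -0.0002]
(55, 10, 3)
ring top z 0.1914
```

View pics/n_s.png

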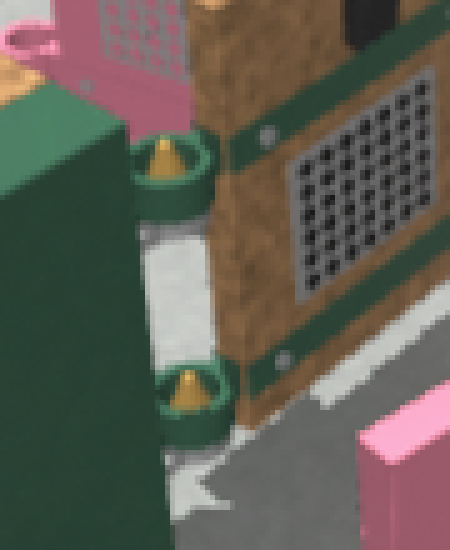

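Both knuckles are down around their pins, with about 1 mm still to go. The ring top reads 0.1914 against 0.190 when home, and there is no contact yet. I'm easing down until the load transfers.

Call:
send_rows([
  [0.0004,0,0,0],
  [0.0008,0,0,0],
  [0.0012,0,0,0],
  [0.0015,0,0,0],
  [0.0018,0,0,0],
  [0.002,0,0,0],
  [0.002,0,0,0],
  [0.002,0,0,0],
])

```text
t: 10.8
position: [0.4956, 0.1345, 0.1974]
eef_rot: [-0.035, 0.706, 0.035, 0.707]
wrist_force: [-2.2, -1.9, 6.8]
finger_gap: 0.018
```

The wrist force changed from −4.2 N to +6.8 N at the expected home height (TCP 0.1974), so the load is on the collars. Letting go.

Call:
send_rows([
  [0,0,0,0],
  [0,0,0,0],
  [0,0,0,0],
  [0,0,0,0],
  [0,0,0,0],
  [0,0,0,0],
  [0,0,0,0],
  [0,0,0,0],
], claw=0)

```text
t: 11.8
position: [0.4952, 0.1346, 0.1967]
eef_rot: [-0.035, 0.706, 0.035, 0.706]
wrist_force: [0.6, 0.4, 0.2]
finger_gap: 0.0882
```

```bash
python3 - <<'E'
from go import *
from plant import optics
plan([.495,.1344,.30],5.67)
w=optics.get_image("wrist");s=optics.get_image("side")
cv2.imwrite("pics/p_s.png",s["color"][:,:,::-1]);cv2.imwrite("pics/p_w.png",w["color"][:,:,::-1])
E
```

```text
t 11.8 pos [0.4952 0.1346 0.1967] gap 0.0882 F [0.57 0.38 0.15]
R cols x [ 0. -0. -1.] y [-0.0989  0.9951 -0.    ] z [0.9951 0.0989 0.    ]
jaw yaw 5.68 turn about tool x rad 0.0001 shift tool [-1.033e-01 -1.000e-04 -2.000e-04]
```

View pics/p_w.png

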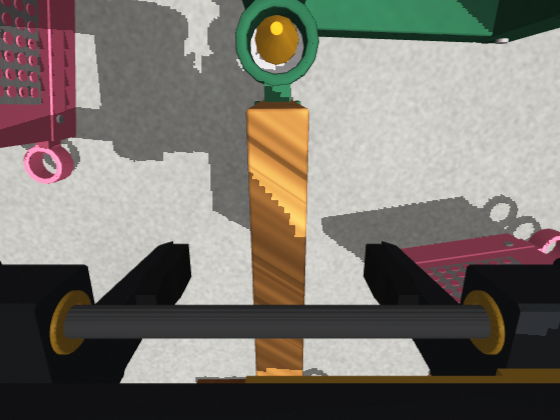

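View pics/p_s.png

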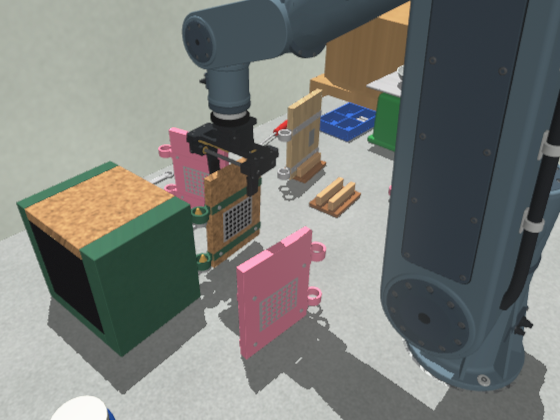

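The door is released and hanging, with both knuckles around their pins. Now I'm withdrawing straight up.

Call:
send_rows([
  [-0.005,0,0,0],
  [-0.015,0,0,0],
  [-0.03,0,0,0],
  [-0.05,0,0,0],
  [-0.075,0,0,0],
  [-0.1,0,0,0],
  [-0.12,0,0,0],
  [-0.12,0,0,0],
])

```text
t: 12.9
position: [0.4962, 0.1346, 0.3194]
eef_rot: [-0.035, 0.705, 0.035, 0.708]
wrist_force: [0.6, -0.0, -0.4]
finger_gap: 0.0883
```

Call:
send_rows([
  [0,-0.02,0,0],
  [0,-0.05,0,0],
  [0,-0.08,0,0],
  [0,-0.11,0,0],
  [0,-0.14,0,0],
  [0,-0.17,0,0],
  [0,-0.18,0,0],
  [0,-0.18,0,0],
])

```text
t: 13.9
position: [0.5128, -0.0446, 0.3162]
eef_rot: [-0.034, 0.707, 0.035, 0.706]
wrist_force: [-0.9, 0.2, -0.3]
finger_gap: 0.0884
```

```bash
python3 - <<'E'
from go import *
from plant import optics
plan([.495,.1344,.30],5.67)
s=optics.get_image("side");t=optics.get_image("top")
cv2.imwrite("pics/q_t.png",t["color"][:,:,::-1]);cv2.imwrite("pics/q_s.png",cv2.resize(s["color"][140:290,150:330,::-1],None,fx=4,fy=4,interpolation=0))
for n,d in (("top",t),("side",s)):
    P=cloud(d);a=cv2.cvtColor(d["color"],cv2.COLOR_RGB2HSV)
    near=np.hypot(P[...,0]-.483,P[...,1]-.2375)<.022
    g=near&(a[...,0]>60)&(a[...,0]<95)&(a[...,1]>80)
    for lo,hi in ((.18,.21),(.06,.085)):
        h=P[g&(P[...,2]>lo)&(P[...,2]<hi)];print(n,len(h),np.median(h[:,2]).round(4) if len(h) else "", h.mean(0).round(4) if len(h) else "")
    m=(P[...,0]>.45)&(P[...,0]<.54)&(P[...,1]>.03)&(P[...,1]<.215)&(P[...,2]>.235)&(P[...,2]<.27)
    Q=P[m]
    if len(Q)>20: print(n,"doortop",len(Q),np.median(Q[:,2]).round(4),cv2.minAreaRect((Q[:,:2]*1000).astype(np.float32)),"z slope along y",np.polyfit(Q[:,1],Q[:,2],1).round(3))
E
```

```text
t 13.9 pos [ 0.5128 -0.0446  0.3162] gap 0.0884 F [-0.91  0.17 -0.27]
R cols x [-8.e-04  6.e-04 -1.e+00] y [-9.780e-02  9.952e-01  7.000e-04] z [ 9.952e-01  9.780e-02 -7.000e-04]
jaw yaw 5.61 turn about tool x rad -0.001 shift tool [ 0.0164  0.1798 -0.0002]
top 102 0.1909 [0.4831 0.2348 0.1905]
top 44 0.0716 [0.4739 0.2367 0.071 ]
top doortop 451 0.2479 ((496.0146789550781, 127.87211608886719), (18.93535804748535, 159.28231811523438), 6.359504699707031) z slope along y [0.041 0.241]
side 156 0.1878 [0.4797 0.2388 0.1873]
side 113 0.0685 [0.4784 0.241  0.0675]
side doortop 618 0.2452 ((496.3433532714844, 130.06439208984375), (20.788814544677734, 164.2763671875), 6.298391342163086) z slope along y [0.021 0.241]
```

View pics/q_t.png

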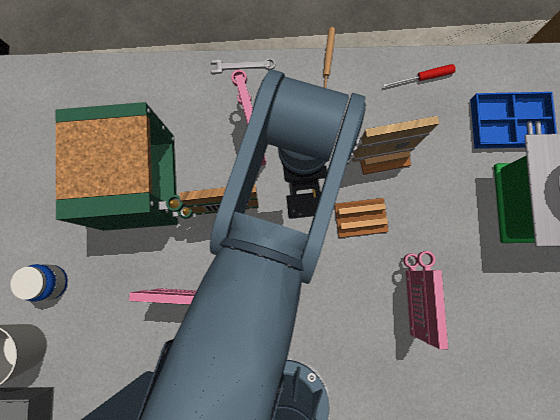

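View pics/q_s.png

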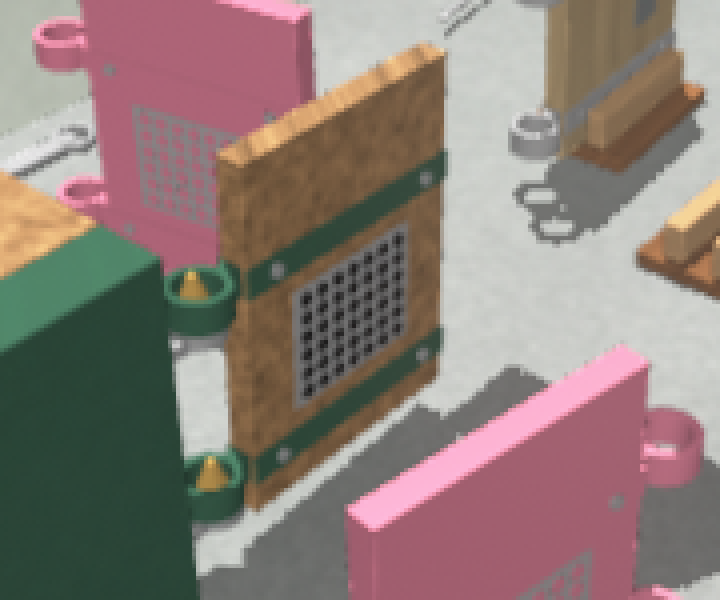

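Both knuckles are seated: ring tops read 0.191 and 0.072 against 0.190 and 0.070 when home. I'll wait one second and check that it's at rest.

Call:
send_rows([
  [0,0,0,0],
  [0,0,0,0],
  [0,0,0,0],
  [0,0,0,0],
  [0,0,0,0],
  [0,0,0,0],
  [0,0,0,0],
  [0,0,0,0],
])

```text
t: 15.0
position: [0.513, -0.0446, 0.3167]
eef_rot: [-0.035, 0.706, 0.035, 0.706]
wrist_force: [-0.0, -0.0, 0.5]
finger_gap: 0.0878
```

```bash
python3 - <<'E'
from go import *
from plant import optics,bot
d=optics.get_image("top");P=cloud(d)
m=(P[...,0]>.45)&(P[...,0]<.54)&(P[...,1]>.03)&(P[...,1]<.215)&(P[...,2]>.235)&(P[...,2]<.27);Q=P[m]
print(len(Q),np.median(Q[:,2]).round(4),cv2.minAreaRect((Q[:,:2]*1000).astype(np.float32)))
a=cv2.cvtColor(d["color"],cv2.COLOR_RGB2HSV);g=(np.hypot(P[...,0]-.483,P[...,1]-.2375)<.022)&(a[...,0]>60)&(a[...,0]<95)&(a[...,1]>80)
for lo,hi in ((.18,.21),(.06,.085)): print(np.median(P[g&(P[...,2]>lo)&(P[...,2]<hi)][:,2]).round(4))
print(bot.finish_job())
E
```

```text
454 0.2478 ((495.7242736816406, 127.94009399414062), (18.81061363220215, 159.5748291015625), 5.973147392272949)
0.1915
0.0714
the job is handed in; nothing more can be done
None
```

The vent door is hanging on the green housing with both knuckles home on their pins, and I handed the job in at about 15 s. I gripped it by the bare top edge, lifted it out of its stand, brought the knuckles in sideways and lowered it until the pin collars took its weight. Then I let go and moved the arm clear.

- **Seating:** the knuckle tops read 0.1915 and 0.0714 m in the last top view, against 0.190 and 0.070 when home. That is within the 2 mm calibration. The last side view, taken about a second earlier, shows both brass tips inside the rings.
- **At rest:** a second later the door's centre and height had moved by less than 0.5 mm and its measured angle by 0.4°, about the measurement noise. It stands open, almost straight out from the front.
- **Sag:** the free end of the door droops about 1 to 2°. I put this down to the play between the 26 mm bores and the 21 mm pins.
- **Forces:** the largest wrist force reported was about 7 N, at touchdown. The gripper ended open and touching nothing.
- **Other doors:** the plain pale door and the pink look-alikes were not touched.
- **Disagreement:** before lowering, the side camera put the pins about 2 mm from where the top camera did. I shifted 1 mm in each sideways direction as a compromise, and both knuckles then went on freely.

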